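Ready the chess board: line up the pawns and zero the move counter

ROBOT

A 6-joint arm with a two-finger parallel gripper is mounted at the origin on the work surface. World frame = base frame: x ahead of the robot, y to its left, z up, the work surface at z = 0. Lengths are in mm, angles in rad, forces in N, time in s.
With the tool pointing down it reaches from about 300 to 775 mm from the base axis. Payload 14.6 kg.
Tool frame: the origin (TCP) lies between the finger pads, 19 mm behind the fingertips; this is the grasp point; z points along the fingers, y is the line along which they close (so a half turn about z gives the same grasp; the last joint's range is limited). The gripper opens to 94 mm and grips with 3 to 60 N. Pads are 16 mm wide; open, the fingers measure 119 mm over their backs; the gripper's body (75 mm by 177 mm) begins 78 mm behind the grasp point.
Start: joints at [-1.296, 0.3, 1.521, -0, 1.321, -0.067], TCP at [184.344, -518.176, 224.246] pointing down, gripper open.
Joint ranges: [-3.03, 3.03], [-0.79, 2.21], [0.23, 2.52], [-1.04, 4.18], [0, 3.07], [-2.55, 2.55]. Speed limits (rad/s): [2.22, 2.22, 2.57, 3.14, 3.14, 3.14].

INTERFACE

Orientations are given as [roll, pitch, yaw] about the fixed x, y, z axes, in that order (R = Rz(yaw) Ry(pitch) Rx(roll)).
In Python, from cell import manip, cams, job gives the robot as it stands.
- The arm moves only by the tool jog_arm, never from a script. Its argument "commands" is a list of rows, each an object of numbers: "dx", "dy", "dz": the shift along the tool's x, y, z each as a share of 40 mm, from -1 to 1; "ax", "ay", "az": the turn, a rotation vector about the tool's x, y, z each as a share of 10 degrees, from -1 to 1; "gripper": the closure, from 0 (fully open) to 1 (shut). A call has 1 to 10 rows; each row shifts and turns the commanded pose from where the row before left it, along the tool's axes as they then stand; what a row does not reach is not made up. A row lasts 1/8 s, in which the tool goes at most 62.5 mm and 10.7 degrees, less where a joint would pass 70% of its speed; a pose out of reach is approached as far as the arm can. A call with a number of a shift or a turn outside -1 to 1 is refused whole. A call with a gripper value outside its range is refused whole. The fingers move at their own pace and stop on an object; "squeeze" is the grip in N (left out, the last holds). Time passes only in rows, so rows that do not move let the fingers close. It gives the time, the measured TCP pose, the force, the opening and the grip force at its end, in the units of the state.
- manip.read_state(): the state, without advancing time (a new reading comes with each control period).
- cams.camera(name): name is "side" or "top" or "wrist"; returns a dict with "image" (480x640x3 uint8, red, green, blue), "fx", "fy", "cx", "cy" (pixels), "world_to_cam" (4x4, takes a point from world to camera coordinates). Camera axes: x right, y down, z forward; pixel columns grow to the right and rows downward; lengths in mm; the calibration is good to about 2 mm. A picture is of the moment at which its call begins. There is no depth.
- job.sign_off(): hands the job in; it is judged then, once.
The state is a dict: "clock": time; "joints": joint angles; "qd": joint speeds; "effort": joint torques, N m; "eef_pos": TCP position; "eef_rot": TCP orientation; "wrist_force": force on the tool from outside, world axes, zero at the start; "moment": the same for the moment, N m; "finger_gap": finger opening in mm; "finger_force": force on a finger pad.
Only numpy, scipy, OpenCV 4.12 (cv2) and the standard library are available. Lean on these libraries where they do the work, as an engineer would, in place of code of your own. Each camera call takes 0.05 s, during which the arm holds its last target. There are 200 camera calls.

TASK

Get the chess board ready for a new game: stand all the white pawns upright in the pawn row (the second row of squares from the robot's side), one to a square and each wholly inside its square, starting from the outermost square at the clamp end and leaving no gap between them. Also turn the move counter's reset knob anticlockwise all the way back to its zero stop. Do not disturb the red king or the blue vase.

Things in the scene. Friction and masses are not known exactly. Their poses are not given: they have to be found in the camera images.
- board: square birch chess board, fixed, 450 x 450 x 12 mm, 8 x 8 squares of 46 mm and a 41 mm border. Origin: centre of its underside; z up, -x edge nearest the robot, +y to the robot's left. A small dark screw clamp (64 mm tall) grips its left edge near the robot-side corner, centred 180 mm to -x and 210 mm to +y of its centre. A fixed organiser, 145 mm tall, stands beyond the far edge.
- reset (a joint): winged reset knob of the move counter, angle in rad: 0 = against the zero stop (pointer at the wide zero mark), growing as it turns clockwise seen from above, up to 5.2. Turn it anticlockwise to go back to zero. It stays where it is left; turning takes about 0.03 N m.
- reset_grip (a point): point on the knob's upright axis, 62 mm above the ottoman: TCP height for gripping. Turns with the knob; its x axis runs along the grip bar to its black pointer. Bar 36 mm long (x), 11 mm thick (y), from 4 to 28 mm above the dial, on a round 34 mm disc 4 mm thick; dial face 37 mm above the ottoman.
- counter: move counter fixed to the ottoman, beside the board on one side or the other: black plastic housing 92 x 92 x 35 mm with a white round dial on top and an aluminium winged knob in the middle. Origin at the centre of its underside, z up; the wide zero mark and the small steel stop pin are at its +x side.
- king: bystander: loose red king, 36 mm foot, 100 mm tall, standing on the far right of the board. Origin under its foot.
- vase: bystander: empty blue ceramic vase, 90 mm wide, 140 mm tall, loose, across the board from the counter. Origin under its foot.
- pawn1: loose white plastic pawn (all alike; 4 to 6 of the six are there, the others are absent), 35 g, 50 mm tall, round foot 28 mm wide and 8 mm high, stem 15 mm wide, head and collar 21 mm wide from 28 mm up to its top. Origin at the centre of its underside, z up. Grip the head from above: TCP about 40 mm above the underside.
- pawn2: loose white plastic pawn (all alike; 4 to 6 of the six are there, the others are absent), 35 g, 50 mm tall, round foot 28 mm wide and 8 mm high, stem 15 mm wide, head and collar 21 mm wide from 28 mm up to its top. Origin at the centre of its underside, z up. Grip the head from above: TCP about 40 mm above the underside.
- pawn3: loose white plastic pawn (all alike; 4 to 6 of the six are there, the others are absent), 35 g, 50 mm tall, round foot 28 mm wide and 8 mm high, stem 15 mm wide, head and collar 21 mm wide from 28 mm up to its top. Origin at the centre of its underside, z up. Grip the head from above: TCP about 40 mm above the underside.
- pawn4: loose white plastic pawn (all alike; 4 to 6 of the six are there, the others are absent), 35 g, 50 mm tall, round foot 28 mm wide and 8 mm high, stem 15 mm wide, head and collar 21 mm wide from 28 mm up to its top. Origin at the centre of its underside, z up. Grip the head from above: TCP about 40 mm above the underside.
- pawn5: loose white plastic pawn (all alike; 4 to 6 of the six are there, the others are absent), 35 g, 50 mm tall, round foot 28 mm wide and 8 mm high, stem 15 mm wide, head and collar 21 mm wide from 28 mm up to its top. Origin at the centre of its underside, z up. Grip the head from above: TCP about 40 mm above the underside.
- pawn6: loose white plastic pawn (all alike; 4 to 6 of the six are there, the others are absent), 35 g, 50 mm tall, round foot 28 mm wide and 8 mm high, stem 15 mm wide, head and collar 21 mm wide from 28 mm up to its top. Origin at the centre of its underside, z up. Grip the head from above: TCP about 40 mm above the underside.
- square1 (a point): centre, on the board's top face (12 mm above the ottoman), of square 1 of the pawn row: the second row of squares from the robot's side of the board; square 1 is the outermost square at the clamp (left) end, the following ones are next to it 46 mm apart towards -y of the board.
- square2 (a point): centre, on the board's top face (12 mm above the ottoman), of square 2 of the pawn row: the second row of squares from the robot's side of the board; square 1 is the outermost square at the clamp (left) end, the following ones are next to it 46 mm apart towards -y of the board.
- square3 (a point): centre, on the board's top face (12 mm above the ottoman), of square 3 of the pawn row: the second row of squares from the robot's side of the board; square 1 is the outermost square at the clamp (left) end, the following ones are next to it 46 mm apart towards -y of the board.
- square4 (a point): centre, on the board's top face (12 mm above the ottoman), of square 4 of the pawn row: the second row of squares from the robot's side of the board; square 1 is the outermost square at the clamp (left) end, the following ones are next to it 46 mm apart towards -y of the board.
- square5 (a point): centre, on the board's top face (12 mm above the ottoman), of square 5 of the pawn row: the second row of squares from the robot's side of the board; square 1 is the outermost square at the clamp (left) end, the following ones are next to it 46 mm apart towards -y of the board.
- square6 (a point): centre, on the board's top face (12 mm above the ottoman), of square 6 of the pawn row: the second row of squares from the robot's side of the board; square 1 is the outermost square at the clamp (left) end, the following ones are next to it 46 mm apart towards -y of the board.
Things that resemble listed ones, but are neither listed nor needed, are in the scene too. Leave any turquoise look-alike of the pawn1 alone. What is shaped like the pawn2 but turquoise is not meant.

How it is judged:
By the outcome, as a careful person would: the job done as asked, in the order asked, and still so for the second after the job is handed in, with the robot touching nothing.
Of pawn1, pawn2, pawn3, pawn4, pawn5, pawn6 only 4 to 6 are there at a start; the rules pass over those that are not, and their reading is None.
At some moment in a run one of pawn1, pawn2, pawn3, pawn4, pawn5, pawn6 may be knocked a few centimetres aside while the robot is not near it.
It also fails if it takes over 210 s, if anything falls off the work surface, if the arm or the gripper's body presses on something with over 40 N, if the wrist force passes 120 N, or if a joint passes its speed limit or range.

## Working session

There is one attempt and no reset: what is moved stays moved. The work goes in short steps, Python scripts to look and compute and a tool call to move; the robot and the scene stay as the last step left them, time stands still between calls to the robot, and variables do not carry over. Pictures are saved under pics/ and viewed, at most 14 in all, crops included, and the job is handed in when it is done.

Besides the shell and the picture viewer there is one more tool, called after ">>>" as a command line: name --argument value ..., lists and objects as JSON in quotes. jog_arm: Moves the arm, as the interface text tells. Shift numbers are shares of 40 mm and turn numbers shares of 10 degrees, none past 1 either way. Its arguments: {"type":"object","properties":{"commands":{"type":"array"},"squeeze":{"type":"number"}},"required":["commands"]}

```bash
ls; mkdir -p pics; cat > h.py <<'E'
import numpy as np, cv2
from cell import manip, cams, job
from scipy.spatial.transform import Rotation as R
def snap(n,f):
    c=cams.camera(n); cv2.imwrite(f'pics/{f}.png',c['image'][:,:,::-1]); np.savez(f'pics/{f}.npz',**c); return c
def load(f): return dict(np.load(f'pics/{f}.npz'))
def ray(c,u,v,z):
    T=c['world_to_cam']; Rm=T[:3,:3]; o=-Rm.T@T[:3,3]
    d=Rm.T@np.array([(u-c['cx'])/c['fx'],(v-c['cy'])/c['fy'],1]); return o+d*(z-o[2])/d[2]
def proj(c,p):
    q=c['world_to_cam']@np.r_[p,1]; return np.array([c['fx']*q[0]/q[2]+c['cx'],c['fy']*q[1]/q[2]+c['cy']])
E
python3 - <<'E'
from h import *
np.set_printoptions(precision=3,suppress=True)
for n in ('top','side'):
    c=snap(n,n+'0'); T=c['world_to_cam']; print(n,c['fx'],-T[:3,:3].T@T[:3,3],T[:3,:3])
print(manip.read_state())
E
```

```text
pics
top 506.63309208859783 [ 517.747  -14.924 1167.61 ] [[-0.026 -0.999 -0.019]
 [-0.997  0.027 -0.072]
 [ 0.073  0.017 -0.997]]
side 550.3395044379971 [439.724 887.423 640.97 ] [[-0.988 -0.152 -0.021]
 [-0.066  0.543 -0.837]
 [ 0.138 -0.826 -0.547]]
{'clock': 0.1, 'joints': array([-1.296,  0.3  ,  1.521, -0.   ,  1.321, -0.067]), 'qd': array([-0.   , -0.   , -0.   ,  0.002,  0.001, -0.   ]), 'effort': array([  0.   , -53.265, -35.329,   0.071,   0.023,  -0.   ]), 'eef_pos': array([ 184.294, -517.983,  223.739]), 'eef_rot': array([-3.141, -0.   ,  0.342]), 'wrist_force': array([-0.81 , -0.697,  0.749]), 'moment': array([ 0.022, -0.019,  0.028]), 'finger_force': 0.0, 'finger_gap': 93.7796112151344}
```

View pics/top0.png

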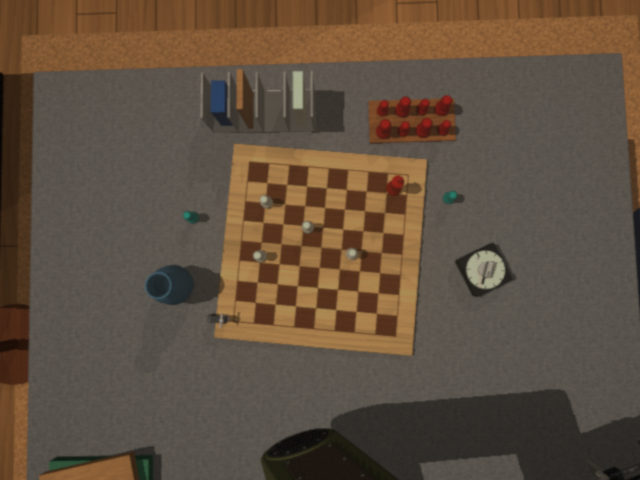

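View pics/side0.png

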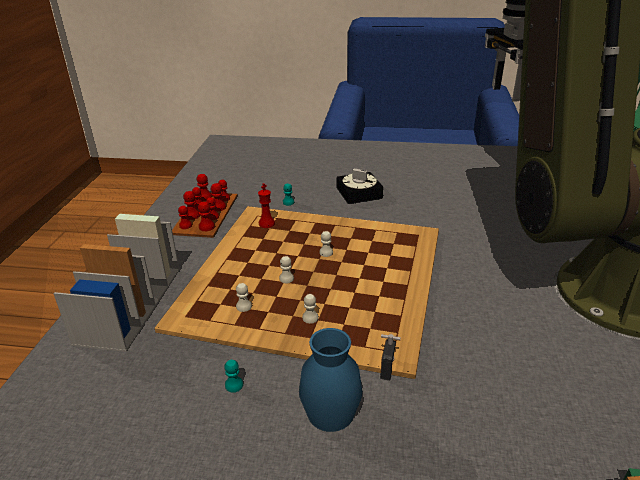

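The pictures show the board with four white pawns in the top view at (266,201), (307,226), (259,256) and (352,253). Things that could be mistaken for them are the turquoise pawns at (190,216) and (452,197), the red king at (397,185), and the red set at (370–455,97–142). The counter is at (486,269), the vase at (170,285) and the clamp at (223,319). I'll take one close crop to check the choice.

```bash
python3 - <<'E'
from h import *
i=cv2.imread('pics/top0.png')[145:360,205:520]
cv2.imwrite('pics/crop0.png',cv2.resize(i,None,fx=2.5,fy=2.5,interpolation=cv2.INTER_CUBIC))
E
```

```text
(no output)
```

View pics/crop0.png

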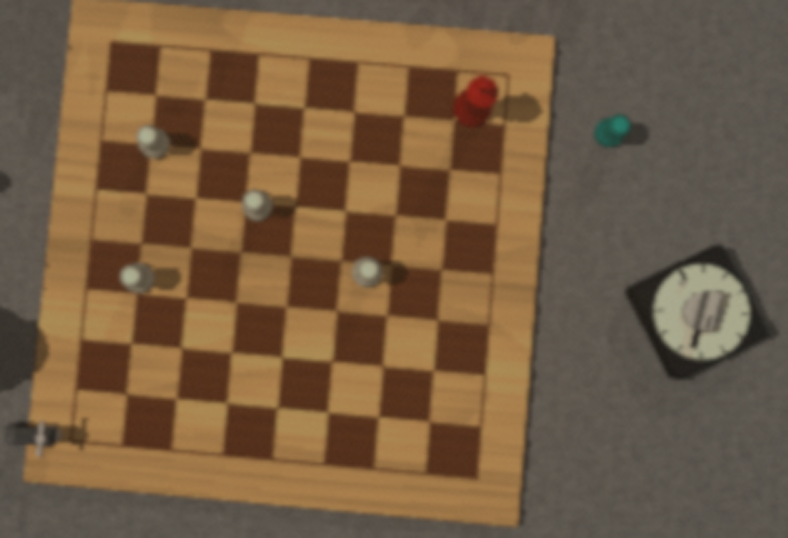

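```bash
cat >> h.py <<'E'
def full(p): return ((p[0]+.5)/2.5-.5+205,(p[1]+.5)/2.5-.5+145)
def board(c):
    g={(1,1):(110,42),(1,-1):(508,73),(-1,-1):(478,477),(-1,1):(75,443)}
    P=np.array([[184*a,184*b] for a,b in g]); W=np.array([ray(c,*full(v),12)[:2] for v in g.values()])
    G={(1,1):(73,0),(1,-1):(554,37),(-1,-1):(519,523),(-1,1):(25,480)}
    P=np.r_[P,[[225*a,225*b] for a,b in G]]; W=np.r_[W,[ray(c,*full(v),12)[:2] for v in G.values()]]
    rot,_=R.align_vectors(np.c_[W-W.mean(0),0*W[:,0]],np.c_[P-P.mean(0),0*P[:,0]])
    yaw=rot.as_euler('zyx')[0]; r=rot.as_matrix()[:2,:2]; t=W.mean(0)-r@P.mean(0)
    return t,yaw,W-(P@r.T+t)
E
python3 - <<'E'
from h import *
np.set_printoptions(precision=1,suppress=True)
c=load('top0'); t,yaw,res=board(c); print(t,np.degrees(yaw)); print(res)
r=R.from_euler('z',yaw).as_matrix()[:2,:2]
for i in range(6): print('sq',i+1,t+r@[-115,161-46*i])
for p in [(152,137),(256,203),(136,275),(368,268)]: 
    w=ray(c,*full(p),54)[:2]; print('pawn',w, r.T@(w-t))
print('king',ray(c,*full((482,92)),100)); print('vaserim',ray(c,160,285,140),ray(c,186,285,60)); print('dial',ray(c,*full((701,312)),37)); print('clamp',t+r@[-180,210])
s=load('side0'); print('vase side', ray(s,331,425,0))
E
```

```text
[587.4  18.5] -6.230454116127145
[[ 1.1  1. ]
 [ 0.9 -0.3]
 [-0.4  0.5]
 [-1.2 -1.7]
 [-3.4 -1.4]
 [-3.1  1.3]
 [ 3.1  1.5]
 [ 3.  -1. ]]
sq 1 [490.5 191. ]
sq 2 [485.5 145.3]
sq 3 [480.5  99.5]
sq 4 [475.5  53.8]
sq 5 [470.6   8.1]
sq 6 [465.6 -37.7]
pawn [694.6 139. ] [ 93.5 131.5]
pawn [633.1  47.9] [42.3 34.2]
pawn [572.3 155.3] [-29.9 134.4]
pawn [572.9 -49.4] [ -7. -69.]
king [ 717.7 -149.2  100. ]
vaserim [511.8 345.2 140. ] [509.9 315.9  60. ]
dial [ 526.8 -343.5   37. ]
clamp [431.2 246.8]
vase side [507.3 370.1   0. ]
```

>>> jog_arm --commands '[{"az":-1,"dz":-0.3,"gripper":0.5},{"az":-1,"dz":-0.3,"gripper":0.5},{"az":-1,"dz":-0.3,"gripper":0.5},{"az":-1,"dz":-0.3,"gripper":0.5},{"az":-1,"dz":-0.3,"gripper":0.5},{"az":-1,"dz":-0.3,"gripper":0.5},{"az":-0.42,"dz":-0.3,"gripper":0.5},{"gripper":0.5}]'

```text
schema error: expected keys dx, dy, dz, ax, ay, az, gripper
```

```bash
cat >> h.py <<'E'
def go(x,y,z=None):
    s=manip.read_state(); p=s['eef_pos']; m=R.from_euler('xyz',s['eef_rot']).as_matrix()
    d=np.array([x,y,p[2] if z is None else z])-p
    print('pos',p.round(1),'rot',np.degrees(s['eef_rot']).round(2),'gap',round(s['finger_gap'],1),'shares',(m.T@d/40).round(3))
E
python3 -c "
from h import *
go(560,60)"
```

```text
pos [ 184.3 -518.   223.7] rot [-179.94   -0.     19.58] gap 93.8 shares [ 1.3693e+01 -1.0465e+01  1.2000e-02]
```

>>> jog_arm --commands '[{"dx":0,"dy":0,"dz":-0.3,"ax":0,"ay":0,"az":-1,"gripper":0.5},{"dx":0,"dy":0,"dz":-0.3,"ax":0,"ay":0,"az":-1,"gripper":0.5},{"dx":0,"dy":0,"dz":-0.3,"ax":0,"ay":0,"az":-1,"gripper":0.5},{"dx":0,"dy":0,"dz":-0.3,"ax":0,"ay":0,"az":-1,"gripper":0.5},{"dx":0,"dy":0,"dz":-0.3,"ax":0,"ay":0,"az":-1,"gripper":0.5},{"dx":0,"dy":0,"dz":-0.3,"ax":0,"ay":0,"az":-1,"gripper":0.5},{"dx":0,"dy":0,"dz":-0.3,"ax":0,"ay":0,"az":-0.42,"gripper":0.5},{"dx":0,"dy":0,"dz":0,"ax":0,"ay":0,"az":0,"gripper":0.5}]'

```text
clock: 1.1
eef_pos: [184.4, -518.3, 308.6]
eef_rot: [3.141, 0.001, 1.462]
wrist_force: [-0.3, 0.7, 0.5]
finger_gap: 47.0
finger_force: 0.0
```

```bash
python3 -c "
from h import *
go(540,60)"
```

```text
pos [ 184.4 -518.3  308.6] rot [1.7998e+02 5.0000e-02 8.3750e+01] gap 47.0 shares [ 1.534e+01  7.264e+00 -1.100e-02]
```

>>> jog_arm --commands '[{"dx":0.96,"dy":0.454,"dz":0,"ax":0,"ay":0,"az":0,"gripper":0.5},{"dx":0.96,"dy":0.454,"dz":0,"ax":0,"ay":0,"az":0,"gripper":0.5},{"dx":0.96,"dy":0.454,"dz":0,"ax":0,"ay":0,"az":0,"gripper":0.5},{"dx":0.96,"dy":0.454,"dz":0,"ax":0,"ay":0,"az":0,"gripper":0.5},{"dx":0.96,"dy":0.454,"dz":0,"ax":0,"ay":0,"az":0,"gripper":0.5},{"dx":0.96,"dy":0.454,"dz":0,"ax":0,"ay":0,"az":0,"gripper":0.5},{"dx":0.96,"dy":0.454,"dz":0,"ax":0,"ay":0,"az":0,"gripper":0.5},{"dx":0.96,"dy":0.454,"dz":0,"ax":0,"ay":0,"az":0,"gripper":0.5}]'

```text
clock: 2.1
eef_pos: [362.4, -227.2, 307.6]
eef_rot: [-3.141, -0.0, 1.46]
wrist_force: [-0.3, -0.3, 0.5]
finger_gap: 46.7
finger_force: 0.0
```

>>> jog_arm --commands '[{"dx":0.96,"dy":0.454,"dz":0,"ax":0,"ay":0,"az":0,"gripper":0.5},{"dx":0.96,"dy":0.454,"dz":0,"ax":0,"ay":0,"az":0,"gripper":0.5},{"dx":0.96,"dy":0.454,"dz":0,"ax":0,"ay":0,"az":0,"gripper":0.5},{"dx":0.96,"dy":0.454,"dz":0,"ax":0,"ay":0,"az":0,"gripper":0.5},{"dx":0.96,"dy":0.454,"dz":0,"ax":0,"ay":0,"az":0,"gripper":0.5},{"dx":0.96,"dy":0.454,"dz":0,"ax":0,"ay":0,"az":0,"gripper":0.5},{"dx":0.96,"dy":0.454,"dz":0,"ax":0,"ay":0,"az":0,"gripper":0.5},{"dx":0.96,"dy":0.454,"dz":0,"ax":0,"ay":0,"az":0,"gripper":0.5},{"dx":0,"dy":0,"dz":0,"ax":0,"ay":0,"az":0,"gripper":0.5}]'

```text
clock: 3.22
eef_pos: [540.1, 63.0, 306.7]
eef_rot: [-3.139, 0.0, 1.463]
wrist_force: [0.0, 0.0, -0.0]
finger_gap: 47.0
finger_force: 0.0
```

```bash
python3 -c "
from h import *
go(540,60); c=snap('wrist','w0'); T=c['world_to_cam']; print(c['fx'],-T[:3,:3].T@T[:3,3],T[2,:3])"
```

```text
pos [540.1  63.  306.7] rot [-1.7988e+02  1.0000e-02  8.3820e+01] gap 47.0 shares [-0.075  0.005  0.   ]
370.37096093958047 [549.09333501 144.12882723 467.48124886] [-0.03229639 -0.2806372  -0.9592704 ]
```

View pics/w0.png

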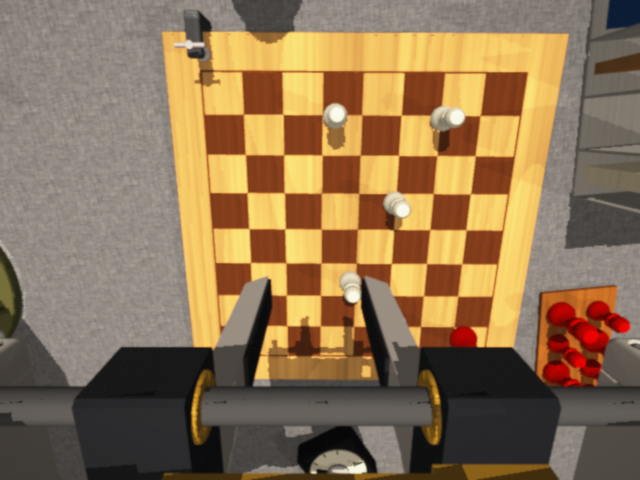

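The wrist view shows all four white pawns standing, with heads at (335,113), (455,117), (401,209) and (352,296). I'll refine the board pose from its inner grid crossings.

```bash
cat > refine.py <<'E'
from h import *
np.set_printoptions(precision=1,suppress=True)
c0=load('top0'); t0,yaw0,_=board(c0)
def fit(f):
    c=load(f); g=cv2.cvtColor(c['image'],cv2.COLOR_RGB2GRAY); t,yaw=t0.copy(),yaw0
    P=np.array([[46*a,46*b] for a in range(-3,4) for b in range(-3,4)],float)
    for k in range(3):
        r=R.from_euler('z',yaw).as_matrix()[:2,:2]
        px=np.array([proj(c,np.r_[t+r@p,12]) for p in P],np.float32)
        q=cv2.cornerSubPix(g,px.reshape(-1,1,2).copy(),(6,6) if f[0]=='w' else (4,4),(-1,-1),(3,50,.01)).reshape(-1,2)
        W=np.array([ray(c,*a,12)[:2] for a in q]); ok=np.ones(len(P),bool)
        for _ in range(6):
            rot,_r=R.align_vectors(np.c_[W[ok]-W[ok].mean(0),0*W[ok,0]],np.c_[P[ok]-P[ok].mean(0),0*P[ok,0]])
            yaw=rot.as_euler('zyx')[0]; r=rot.as_matrix()[:2,:2]; t=W[ok].mean(0)-r@P[ok].mean(0)
            e=np.linalg.norm(W-P@r.T-t,axis=1); ok=e<max(2,np.median(e)*2)
    print(f,t,np.degrees(yaw),ok.sum(),'rms',e[ok].mean()); return t,yaw,r
if __name__=='__main__':
    for f in('top0','w0'): t,yaw,r=fit(f)
    for i in range(4): print('sq',i+1,t+r@[-115,161-46*i])
    c=load('w0')
    for p in [(335,113),(455,117),(401,209),(352,296)]: print('pawn',ray(c,*p,54)[:2])
E
python3 refine.py
```

```text
top0 [587.6  19.6] -6.566098796803074 46 rms 0.2950040493977991
w0 [587.5  17.3] -6.46953986889371 46 rms 0.2437694607200366
sq 1 [491.3 190.2]
sq 2 [486.2 144.5]
sq 3 [481.   98.8]
sq 4 [475.8  53.1]
pawn [570.  158.5]
pawn [696.1 140.8]
pawn [635.   47.4]
pawn [570.9 -54.4]
```

>>> jog_arm --commands '[{"dx":0.8,"dy":0.17,"dz":0.7,"ax":0,"ay":0,"az":0.01,"gripper":0.5},{"dx":0.8,"dy":0.17,"dz":0.7,"ax":0,"ay":0,"az":0.01,"gripper":0.5},{"dx":0.82,"dy":0.17,"dz":0.7,"ax":0,"ay":0,"az":0.01,"gripper":0.5},{"dx":0,"dy":0,"dz":1,"ax":0,"ay":0,"az":0,"gripper":0.5},{"dx":0,"dy":0,"dz":0.8,"ax":0,"ay":0,"az":0,"gripper":0.5},{"dx":0,"dy":0,"dz":0.5,"ax":0,"ay":0,"az":0,"gripper":0.5},{"dx":0,"dy":0,"dz":0,"ax":0,"ay":0,"az":0,"gripper":0.5}]'

```text
clock: 4.15
eef_pos: [569.8, 153.9, 131.0]
eef_rot: [-3.139, 0.001, 1.455]
wrist_force: [0.2, -0.4, 0.9]
finger_gap: 47.3
finger_force: 0.0
```

```bash
python3 -c "
from h import *
go(571,157,52); c=snap('wrist','w1')"
```

```text
pos [569.8 153.9 131. ] rot [-1.7985e+02  6.0000e-02  8.3370e+01] gap 47.3 shares [0.082 0.026 1.975]
```

View pics/w1.png

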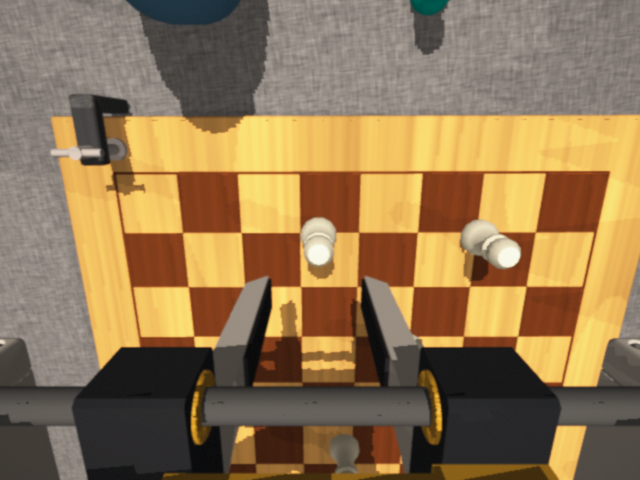

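```bash
python3 -c "
from h import *
c=load('w1'); print(ray(c,319,248,54),ray(c,508,251,54))
print(proj(c,[571,157,54]))"
```

```text
[572.03536945 158.44862195  54.        ] [698.53930745 141.77108432  54.        ]
[317.71889416 250.19377145]
```

>>> jog_arm --commands '[{"dx":0.1,"dy":0.04,"dz":0.7,"ax":0,"ay":0,"az":0,"gripper":0.5},{"dx":0,"dy":0,"dz":0.7,"ax":0,"ay":0,"az":0,"gripper":0.5},{"dx":0,"dy":0,"dz":0.55,"ax":0,"ay":0,"az":0,"gripper":0.5},{"dx":0,"dy":0,"dz":0,"ax":0,"ay":0,"az":0,"gripper":0.5},{"dx":0,"dy":0,"dz":0,"ax":0,"ay":0,"az":0,"gripper":1},{"dx":0,"dy":0,"dz":0,"ax":0,"ay":0,"az":0,"gripper":1},{"dx":0,"dy":0,"dz":0,"ax":0,"ay":0,"az":0,"gripper":1},{"dx":0,"dy":0,"dz":0,"ax":0,"ay":0,"az":0,"gripper":1}]' --squeeze 15

```text
clock: 5.2
eef_pos: [573.0, 159.0, 54.9]
eef_rot: [3.141, -0.0, 1.457]
wrist_force: [-1.4, -0.2, 3.4]
finger_gap: 20.7
finger_force: 15.0
```

```bash
python3 -c "
from h import *
go(491.5,191.3,53)"
```

```text
pos [573.  159.   54.9] rot [ 1.7995e+02 -2.0000e-02  8.3490e+01] gap 20.7 shares [ 0.571 -2.116  0.045]
```

>>> jog_arm --commands '[{"dx":0,"dy":0,"dz":-0.5,"ax":0,"ay":0,"az":0,"gripper":1},{"dx":0,"dy":0,"dz":-0.5,"ax":0,"ay":0,"az":0,"gripper":1},{"dx":0.19,"dy":-0.7,"dz":0,"ax":0,"ay":0,"az":0,"gripper":1},{"dx":0.19,"dy":-0.7,"dz":0,"ax":0,"ay":0,"az":0,"gripper":1},{"dx":0.19,"dy":-0.7,"dz":0,"ax":0,"ay":0,"az":0,"gripper":1},{"dx":0,"dy":0,"dz":0.5,"ax":0,"ay":0,"az":0,"gripper":1},{"dx":0,"dy":0,"dz":0.3,"ax":0,"ay":0,"az":0,"gripper":1},{"dx":0,"dy":0,"dz":0,"ax":0,"ay":0,"az":0,"gripper":1}]'

```text
clock: 6.2
eef_pos: [491.6, 190.9, 61.5]
eef_rot: [-3.14, 0.001, 1.457]
wrist_force: [1.0, -1.1, 0.1]
finger_gap: 20.4
finger_force: 15.0
```

```bash
python3 -c "
from h import *
go(491.5,191.3,55)"
```

```text
pos [491.6 190.9  61.5] rot [-1.7991e+02  4.0000e-02  8.3470e+01] gap 20.4 shares [ 0.011 -0.004  0.163]
```

>>> jog_arm --commands '[{"dx":0,"dy":0,"dz":0.17,"ax":0,"ay":0,"az":0,"gripper":1},{"dx":0,"dy":0,"dz":0,"ax":0,"ay":0,"az":0,"gripper":1},{"dx":0,"dy":0,"dz":0,"ax":0,"ay":0,"az":0,"gripper":0.5},{"dx":0,"dy":0,"dz":0,"ax":0,"ay":0,"az":0,"gripper":0.5},{"dx":0,"dy":0,"dz":0,"ax":0,"ay":0,"az":0,"gripper":0.5},{"dx":0,"dy":0,"dz":-0.5,"ax":0,"ay":0,"az":0,"gripper":0.5},{"dx":0,"dy":0,"dz":-0.75,"ax":0,"ay":0,"az":0,"gripper":0.5},{"dx":0,"dy":0,"dz":-0.75,"ax":0,"ay":0,"az":0,"gripper":0.5}]'

```text
clock: 7.2
eef_pos: [491.7, 191.1, 136.4]
eef_rot: [-3.141, 0.0, 1.457]
wrist_force: [-0.5, 0.2, -0.9]
finger_gap: 47.0
finger_force: 0.0
```

>>> jog_arm --commands '[{"dx":-0.11,"dy":0.88,"dz":0,"ax":0,"ay":0,"az":0,"gripper":0.5},{"dx":-0.11,"dy":0.88,"dz":0,"ax":0,"ay":0,"az":0,"gripper":0.5},{"dx":-0.11,"dy":0.88,"dz":0,"ax":0,"ay":0,"az":0,"gripper":0.5},{"dx":-0.11,"dy":0.88,"dz":0,"ax":0,"ay":0,"az":0,"gripper":0.5},{"dx":-0.11,"dy":0.87,"dz":0,"ax":0,"ay":0,"az":0,"gripper":0.5},{"dx":-0.11,"dy":0.87,"dz":0,"ax":0,"ay":0,"az":0,"gripper":0.5},{"dx":0,"dy":0,"dz":0,"ax":0,"ay":0,"az":0,"gripper":0.5}]'

```text
clock: 8.07
eef_pos: [698.9, 140.1, 134.4]
eef_rot: [-3.141, 0.0, 1.456]
wrist_force: [-0.2, -0.0, -0.1]
finger_gap: 47.0
finger_force: 0.0
```

```bash
python3 -c "
from h import *
go(697,141,54); c=snap('wrist','w2')"
```

```text
pos [698.9 140.1 134.4] rot [-1.7997e+02  1.0000e-02  8.3410e+01] gap 47.0 shares [ 0.017 -0.049  2.01 ]
```

View pics/w2.png

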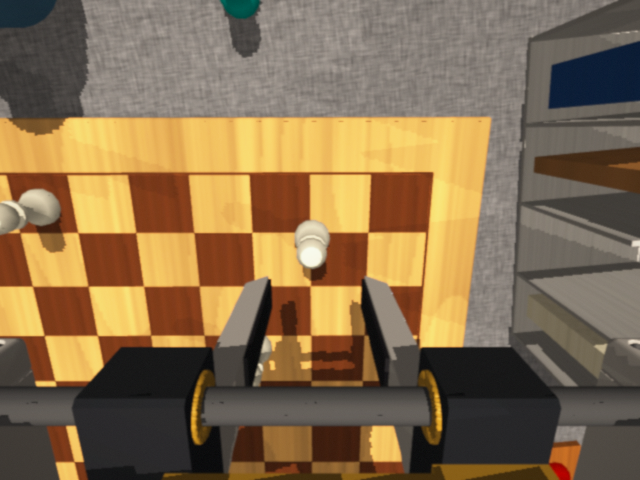

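```bash
python3 -c "
from h import *
c=load('w2'); print(ray(c,312,253,54),ray(c,530,40,145),ray(c,515,340,145),ray(c,518,300,0),ray(c,40,207,16))"
```

```text
[696.03625126 140.49377768  54.        ] [789.30834615 243.27268756 145.        ] [788.38723757 118.38775569 145.        ] [866.9460045   58.88846043   0.        ] [491.23321299 188.5643197   16.        ]
```

>>> jog_arm --commands '[{"dx":0.03,"dy":-0.06,"dz":0.7,"ax":0,"ay":0,"az":0,"gripper":0.5},{"dx":0,"dy":0,"dz":0.7,"ax":0,"ay":0,"az":0,"gripper":0.5},{"dx":0,"dy":0,"dz":0.57,"ax":0,"ay":0,"az":0,"gripper":0.5},{"dx":0,"dy":0,"dz":0,"ax":0,"ay":0,"az":0,"gripper":0.5},{"dx":0,"dy":0,"dz":0,"ax":0,"ay":0,"az":0,"gripper":1},{"dx":0,"dy":0,"dz":0,"ax":0,"ay":0,"az":0,"gripper":1},{"dx":0,"dy":0,"dz":0,"ax":0,"ay":0,"az":0,"gripper":1},{"dx":0,"dy":0,"dz":0,"ax":0,"ay":0,"az":0,"gripper":1}]'

```text
clock: 9.12
eef_pos: [695.9, 142.5, 57.5]
eef_rot: [3.141, -0.0, 1.457]
wrist_force: [-1.5, -0.6, 5.2]
finger_gap: 20.4
finger_force: 15.0
```

```bash
python3 -c "
from h import *
go(486.3,145.6,55)"
```

```text
pos [695.9 142.5  57.5] rot [ 1.7994e+02 -2.0000e-02  8.3480e+01] gap 20.4 shares [-0.518 -5.215  0.056]
```

>>> jog_arm --commands '[{"dx":0,"dy":0,"dz":-0.5,"ax":0,"ay":0,"az":0,"gripper":1},{"dx":0,"dy":0,"dz":-0.5,"ax":0,"ay":0,"az":0,"gripper":1},{"dx":-0.09,"dy":-0.87,"dz":0,"ax":0,"ay":0,"az":0,"gripper":1},{"dx":-0.09,"dy":-0.87,"dz":0,"ax":0,"ay":0,"az":0,"gripper":1},{"dx":-0.09,"dy":-0.87,"dz":0,"ax":0,"ay":0,"az":0,"gripper":1},{"dx":-0.09,"dy":-0.87,"dz":0,"ax":0,"ay":0,"az":0,"gripper":1},{"dx":-0.08,"dy":-0.87,"dz":0,"ax":0,"ay":0,"az":0,"gripper":1},{"dx":-0.08,"dy":-0.87,"dz":0,"ax":0,"ay":0,"az":0,"gripper":1},{"dx":0,"dy":0,"dz":0.6,"ax":0,"ay":0,"az":0,"gripper":1},{"dx":0,"dy":0,"dz":0,"ax":0,"ay":0,"az":0,"gripper":1}]'

```text
clock: 10.38
eef_pos: [485.6, 145.5, 73.0]
eef_rot: [-3.141, 0.0, 1.457]
wrist_force: [0.2, -0.7, 0.2]
finger_gap: 20.6
finger_force: 15.0
```

```bash
python3 -c "
from h import *
go(486.3,145.6,57)"
```

```text
pos [485.6 145.5  73. ] rot [-1.7997e+02  1.0000e-02  8.3490e+01] gap 20.6 shares [0.005 0.017 0.4  ]
```

>>> jog_arm --commands '[{"dx":0,"dy":0,"dz":0.3,"ax":0,"ay":0,"az":0,"gripper":1},{"dx":0,"dy":0,"dz":0.1,"ax":0,"ay":0,"az":0,"gripper":1},{"dx":0,"dy":0,"dz":0,"ax":0,"ay":0,"az":0,"gripper":1},{"dx":0,"dy":0,"dz":0,"ax":0,"ay":0,"az":0,"gripper":0.5},{"dx":0,"dy":0,"dz":0,"ax":0,"ay":0,"az":0,"gripper":0.5},{"dx":0,"dy":0,"dz":0,"ax":0,"ay":0,"az":0,"gripper":0.5},{"dx":0,"dy":0,"dz":-0.5,"ax":0,"ay":0,"az":0,"gripper":0.5},{"dx":0,"dy":0,"dz":-0.75,"ax":0,"ay":0,"az":0,"gripper":0.5},{"dx":0,"dy":0,"dz":-0.75,"ax":0,"ay":0,"az":0,"gripper":0.5}]'

```text
clock: 11.5
eef_pos: [485.7, 145.4, 137.5]
eef_rot: [-3.141, 0.0, 1.457]
wrist_force: [0.5, -0.0, -0.2]
finger_gap: 46.6
finger_force: 0.0
```

>>> jog_arm --commands '[{"dx":-0.4,"dy":0.8,"dz":0,"ax":0,"ay":0,"az":0,"gripper":0.5},{"dx":-0.4,"dy":0.8,"dz":0,"ax":0,"ay":0,"az":0,"gripper":0.5},{"dx":-0.4,"dy":0.8,"dz":0,"ax":0,"ay":0,"az":0,"gripper":0.5},{"dx":-0.4,"dy":0.8,"dz":0,"ax":0,"ay":0,"az":0,"gripper":0.5},{"dx":-0.41,"dy":0.78,"dz":0,"ax":0,"ay":0,"az":0,"gripper":0.5},{"dx":0,"dy":0,"dz":0,"ax":0,"ay":0,"az":0,"gripper":0.5}]'

```text
clock: 12.25
eef_pos: [635.8, 46.2, 136.0]
eef_rot: [-3.141, 0.0, 1.455]
wrist_force: [0.2, -0.3, 0.1]
finger_gap: 47.0
finger_force: 0.0
```

```bash
python3 -c "
from h import *
go(635,47.5,54); c=snap('wrist','w3')"
```

```text
pos [635.8  46.2 136. ] rot [-1.7998e+02  1.0000e-02  8.3380e+01] gap 47.0 shares [ 0.031 -0.022  2.05 ]
```

View pics/w3.png

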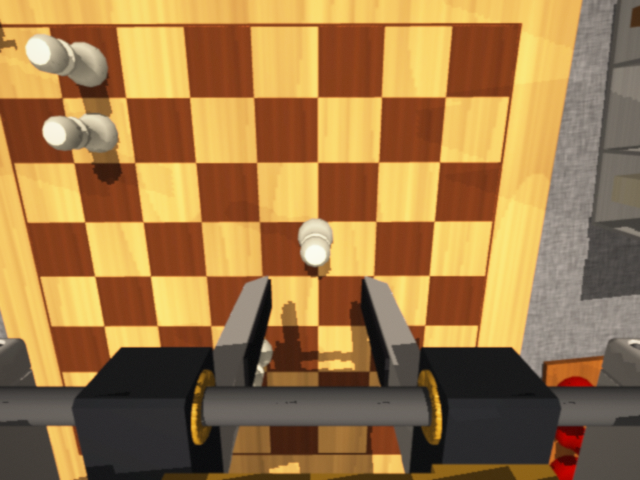

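>>> jog_arm --commands '[{"dx":0.04,"dy":-0.01,"dz":0.7,"ax":0,"ay":0,"az":0,"gripper":0.5},{"dx":0,"dy":0,"dz":0.7,"ax":0,"ay":0,"az":0,"gripper":0.5},{"dx":0,"dy":0,"dz":0.63,"ax":0,"ay":0,"az":0,"gripper":0.5},{"dx":0,"dy":0,"dz":0,"ax":0,"ay":0,"az":0,"gripper":0.5},{"dx":0,"dy":0,"dz":0,"ax":0,"ay":0,"az":0,"gripper":1},{"dx":0,"dy":0,"dz":0,"ax":0,"ay":0,"az":0,"gripper":1},{"dx":0,"dy":0,"dz":0,"ax":0,"ay":0,"az":0,"gripper":1},{"dx":0,"dy":0,"dz":0,"ax":0,"ay":0,"az":0,"gripper":1}]'

```text
clock: 13.3
eef_pos: [634.9, 49.2, 56.2]
eef_rot: [3.141, -0.0, 1.457]
wrist_force: [-0.3, 0.9, 4.5]
finger_gap: 21.1
finger_force: 15.0
```

```bash
python3 -c "
from h import *
c=load('w3');print(ray(c,316,250,54),ray(c,86,66,16),ray(c,98,133,16))
go(481.1,99.9,55)"
```

```text
[635.84663168  47.92679068  54.        ] [491.0417277  187.55234905  16.        ] [486.78123896 142.9479244   16.        ]
pos [634.9  49.2  56.2] rot [ 1.7994e+02 -1.0000e-02  8.3480e+01] gap 21.1 shares [ 0.823 -3.965  0.025]
```

>>> jog_arm --commands '[{"dx":0,"dy":0,"dz":-0.5,"ax":0,"ay":0,"az":0,"gripper":1},{"dx":0,"dy":0,"dz":-0.5,"ax":0,"ay":0,"az":0,"gripper":1},{"dx":0.17,"dy":-0.8,"dz":0,"ax":0,"ay":0,"az":0,"gripper":1},{"dx":0.17,"dy":-0.8,"dz":0,"ax":0,"ay":0,"az":0,"gripper":1},{"dx":0.17,"dy":-0.8,"dz":0,"ax":0,"ay":0,"az":0,"gripper":1},{"dx":0.17,"dy":-0.8,"dz":0,"ax":0,"ay":0,"az":0,"gripper":1},{"dx":0.16,"dy":-0.76,"dz":0,"ax":0,"ay":0,"az":0,"gripper":1},{"dx":0,"dy":0,"dz":0.6,"ax":0,"ay":0,"az":0,"gripper":1},{"dx":0,"dy":0,"dz":0,"ax":0,"ay":0,"az":0,"gripper":1}]'

```text
clock: 14.42
eef_pos: [480.8, 100.6, 71.8]
eef_rot: [-3.141, 0.0, 1.457]
wrist_force: [-0.2, 0.2, -0.1]
finger_gap: 20.9
finger_force: 15.0
```

```bash
python3 -c "
from h import *
go(481.1,99.9,56)"
```

```text
pos [480.8 100.6  71.8] rot [-1.7996e+02  1.0000e-02  8.3490e+01] gap 20.9 shares [-0.016  0.01   0.394]
```

>>> jog_arm --commands '[{"dx":0,"dy":0,"dz":0.3,"ax":0,"ay":0,"az":0,"gripper":1},{"dx":0,"dy":0,"dz":0.09,"ax":0,"ay":0,"az":0,"gripper":1},{"dx":0,"dy":0,"dz":0,"ax":0,"ay":0,"az":0,"gripper":1},{"dx":0,"dy":0,"dz":0,"ax":0,"ay":0,"az":0,"gripper":0.5},{"dx":0,"dy":0,"dz":0,"ax":0,"ay":0,"az":0,"gripper":0.5},{"dx":0,"dy":0,"dz":0,"ax":0,"ay":0,"az":0,"gripper":0.5},{"dx":0,"dy":0,"dz":-0.5,"ax":0,"ay":0,"az":0,"gripper":0.5},{"dx":0,"dy":0,"dz":-0.75,"ax":0,"ay":0,"az":0,"gripper":0.5},{"dx":0,"dy":0,"dz":-0.75,"ax":0,"ay":0,"az":0,"gripper":0.5}]'

```text
clock: 15.55
eef_pos: [481.0, 100.5, 136.8]
eef_rot: [-3.141, 0.0, 1.457]
wrist_force: [-0.2, 0.8, 0.5]
finger_gap: 47.4
finger_force: 0.0
```

>>> jog_arm --commands '[{"dx":-0.7,"dy":0.54,"dz":0,"ax":0,"ay":0,"az":0,"gripper":0.5},{"dx":-0.7,"dy":0.54,"dz":0,"ax":0,"ay":0,"az":0,"gripper":0.5},{"dx":-0.7,"dy":0.54,"dz":0,"ax":0,"ay":0,"az":0,"gripper":0.5},{"dx":-0.7,"dy":0.54,"dz":0,"ax":0,"ay":0,"az":0,"gripper":0.5},{"dx":-0.7,"dy":0.54,"dz":0,"ax":0,"ay":0,"az":0,"gripper":0.5},{"dx":0,"dy":0,"dz":0,"ax":0,"ay":0,"az":0,"gripper":0.5}]'

```text
clock: 16.3
eef_pos: [572.9, -52.4, 135.5]
eef_rot: [-3.141, 0.0, 1.455]
wrist_force: [-1.6, 0.3, -0.7]
finger_gap: 47.1
finger_force: 0.0
```

```bash
python3 -c "
from h import *
go(571.5,-52,54); c=snap('wrist','w4')"
```

```text
pos [572.9 -52.4 135.5] rot [-179.99    0.     83.36] gap 47.1 shares [ 0.007 -0.037  2.037]
```

View pics/w4.png

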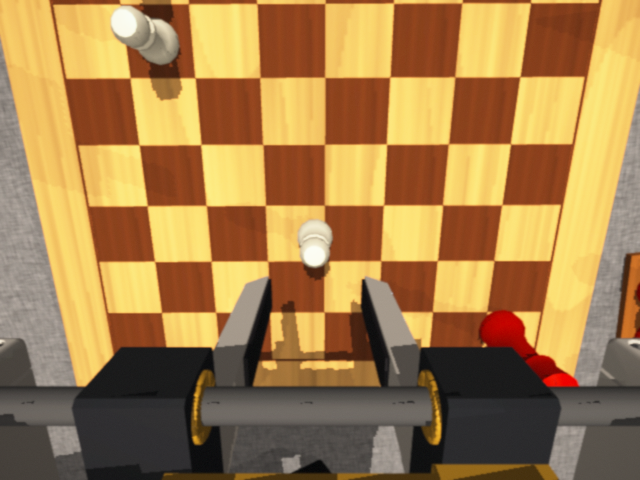

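Head of the fourth pawn is at (315,252), centred between the fingers. Pawn 3 stands in its square at (160,45).

>>> jog_arm --commands '[{"dx":0.03,"dy":-0.02,"dz":0.7,"ax":0,"ay":0,"az":0,"gripper":0.5},{"dx":0,"dy":0,"dz":0.7,"ax":0,"ay":0,"az":0,"gripper":0.5},{"dx":0,"dy":0,"dz":0.63,"ax":0,"ay":0,"az":0,"gripper":0.5},{"dx":0,"dy":0,"dz":0,"ax":0,"ay":0,"az":0,"gripper":0.5},{"dx":0,"dy":0,"dz":0,"ax":0,"ay":0,"az":0,"gripper":1},{"dx":0,"dy":0,"dz":0,"ax":0,"ay":0,"az":0,"gripper":1},{"dx":0,"dy":0,"dz":0,"ax":0,"ay":0,"az":0,"gripper":1},{"dx":0,"dy":0,"dz":0,"ax":0,"ay":0,"az":0,"gripper":1}]'

```text
clock: 17.35
eef_pos: [572.1, -49.5, 55.3]
eef_rot: [3.141, -0.0, 1.457]
wrist_force: [-1.0, -0.3, 6.0]
finger_gap: 20.9
finger_force: 15.0
```

```bash
python3 -c "
from h import *
go(475.9,54.2,55)"
```

```text
pos [572.1 -49.5  55.3] rot [179.94  -0.    83.48] gap 20.9 shares [ 2.304 -2.685  0.006]
```

>>> jog_arm --commands '[{"dx":0,"dy":0,"dz":-0.5,"ax":0,"ay":0,"az":0,"gripper":1},{"dx":0,"dy":0,"dz":-0.5,"ax":0,"ay":0,"az":0,"gripper":1},{"dx":0.58,"dy":-0.67,"dz":0,"ax":0,"ay":0,"az":0,"gripper":1},{"dx":0.58,"dy":-0.67,"dz":0,"ax":0,"ay":0,"az":0,"gripper":1},{"dx":0.58,"dy":-0.67,"dz":0,"ax":0,"ay":0,"az":0,"gripper":1},{"dx":0.57,"dy":-0.67,"dz":0,"ax":0,"ay":0,"az":0,"gripper":1},{"dx":0,"dy":0,"dz":0.6,"ax":0,"ay":0,"az":0,"gripper":1},{"dx":0,"dy":0,"dz":0,"ax":0,"ay":0,"az":0,"gripper":1}]'

```text
clock: 18.35
eef_pos: [475.0, 54.6, 69.8]
eef_rot: [-3.139, 0.0, 1.457]
wrist_force: [-0.1, 0.4, 0.4]
finger_gap: 20.7
finger_force: 15.0
```

```bash
python3 -c "
from h import *
go(475.9,54.2,55.5)"
```

```text
pos [475.   54.6  69.8] rot [-1.7987e+02  2.0000e-02  8.3510e+01] gap 20.7 shares [-0.006  0.023  0.358]
```

>>> jog_arm --commands '[{"dx":0,"dy":0.02,"dz":0.28,"ax":0,"ay":0,"az":0,"gripper":1},{"dx":0,"dy":0,"dz":0.08,"ax":0,"ay":0,"az":0,"gripper":1},{"dx":0,"dy":0,"dz":0,"ax":0,"ay":0,"az":0,"gripper":1},{"dx":0,"dy":0,"dz":0,"ax":0,"ay":0,"az":0,"gripper":0.5},{"dx":0,"dy":0,"dz":0,"ax":0,"ay":0,"az":0,"gripper":0.5},{"dx":0,"dy":0,"dz":0,"ax":0,"ay":0,"az":0,"gripper":0.5},{"dx":0,"dy":0,"dz":-0.5,"ax":0,"ay":0,"az":0,"gripper":0.5},{"dx":0,"dy":0,"dz":-1,"ax":0,"ay":0,"az":0,"gripper":0.5},{"dx":0,"dy":0,"dz":-1,"ax":0,"ay":0,"az":0,"gripper":0.5},{"dx":0,"dy":0,"dz":-1,"ax":0,"ay":0,"az":0,"gripper":0.5}]'

```text
clock: 19.6
eef_pos: [476.4, 54.4, 197.7]
eef_rot: [3.141, -0.0, 1.457]
wrist_force: [-0.3, -0.0, 0.5]
finger_gap: 47.1
finger_force: 0.0
```

>>> jog_arm --commands '[{"dx":-0.94,"dy":0.24,"dz":-0.1,"ax":0,"ay":0,"az":0,"gripper":0.5},{"dx":-0.94,"dy":0.24,"dz":-0.1,"ax":0,"ay":0,"az":0,"gripper":0.5},{"dx":-0.94,"dy":0.24,"dz":-0.1,"ax":0,"ay":0,"az":0,"gripper":0.5},{"dx":-0.94,"dy":0.24,"dz":-0.1,"ax":0,"ay":0,"az":0,"gripper":0.5},{"dx":-0.94,"dy":0.24,"dz":0,"ax":0,"ay":0,"az":0,"gripper":0.5},{"dx":-0.94,"dy":0.24,"dz":0,"ax":0,"ay":0,"az":0,"gripper":0.5},{"dx":-0.94,"dy":0.24,"dz":0,"ax":0,"ay":0,"az":0,"gripper":0.5},{"dx":-0.94,"dy":0.24,"dz":0,"ax":0,"ay":0,"az":0,"gripper":0.5},{"dx":-0.94,"dy":0.24,"dz":0,"ax":0,"ay":0,"az":0,"gripper":0.5},{"dx":-0.94,"dy":0.24,"dz":0,"ax":0,"ay":0,"az":0,"gripper":0.5}]'

```text
clock: 20.85
eef_pos: [529.3, -331.4, 212.2]
eef_rot: [3.142, -0.0, 1.457]
wrist_force: [0.6, 0.5, 0.3]
finger_gap: 46.9
finger_force: 0.0
```

>>> jog_arm --commands '[{"dx":0,"dy":0,"dz":0,"ax":0,"ay":0,"az":0,"gripper":0.5},{"dx":0,"dy":0,"dz":0,"ax":0,"ay":0,"az":0,"gripper":0.5}]'

```text
clock: 21.1
eef_pos: [529.2, -329.6, 212.1]
eef_rot: [-3.141, -0.0, 1.457]
wrist_force: [-0.2, 0.3, 0.3]
finger_gap: 46.7
finger_force: 0.0
```

```bash
python3 -c "
from h import *
go(527,-343); c=snap('wrist','w5'); t=snap('top','top1')
a=cv2.resize(c['image'][90:390,120:520],(800,600),interpolation=cv2.INTER_CUBIC)
cv2.imwrite('pics/w5c.png',a[:,:,::-1])
"
```

```text
pos [ 529.2 -329.6  212.1] rot [-1.7998e+02 -2.0000e-02  8.3480e+01] gap 46.7 shares [-0.339 -0.017 -0.   ]
```

View pics/w5c.png

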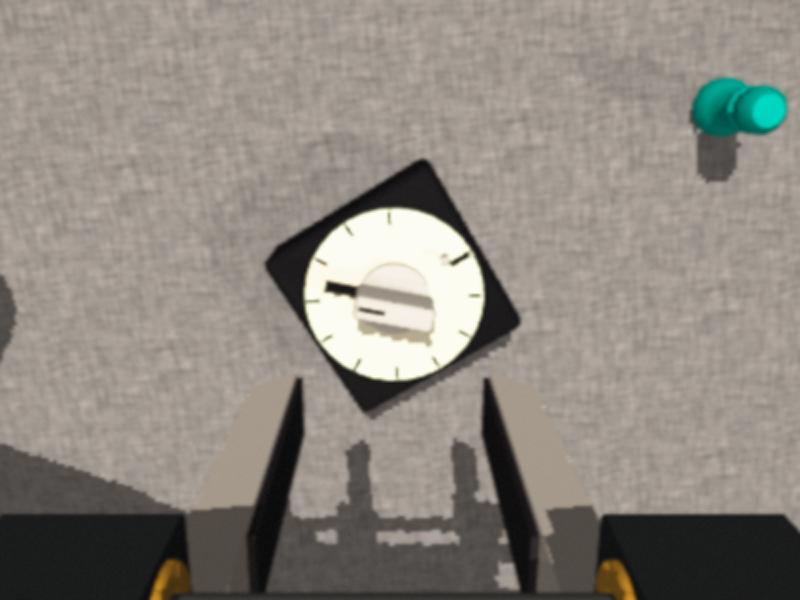

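View pics/top1.png

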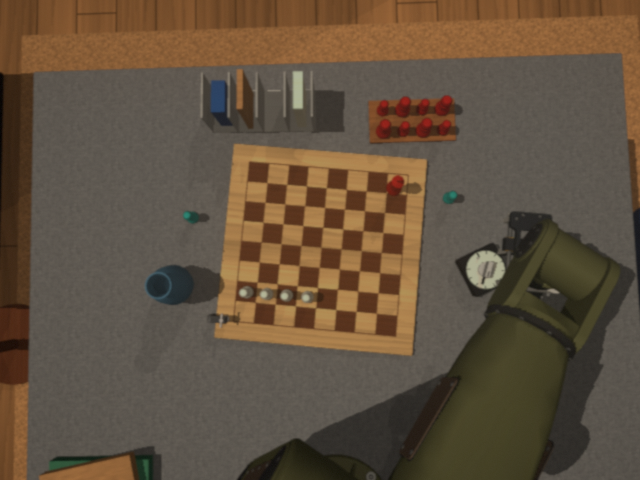

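```bash
python3 -c "
from h import *
c=load('w5'); a=cv2.resize(c['image'][180:288,250:394],None,fx=5.5,fy=5.5,interpolation=cv2.INTER_CUBIC)
cv2.imwrite('pics/w5d.png',a[:,:,::-1])
g=cv2.cvtColor(c['image'],cv2.COLOR_RGB2HSV); m=((g[...,2]>200)&(g[...,1]<60)).astype(np.uint8); m[:185]=0; m[290:]=0; m[:,:260]=0; m[:,380:]=0
k=max(cv2.findContours(m,0,2)[0],key=cv2.contourArea); e=cv2.fitEllipse(cv2.convexHull(k)); print(e); print(ray(c,*e[0],37))
"
```

```text
((316.6173095703125, 236.67062377929688), (85.24315643310547, 88.72676086425781), 89.57302856445312)
[ 527.87670401 -345.07122728   37.        ]
```

View pics/w5d.png

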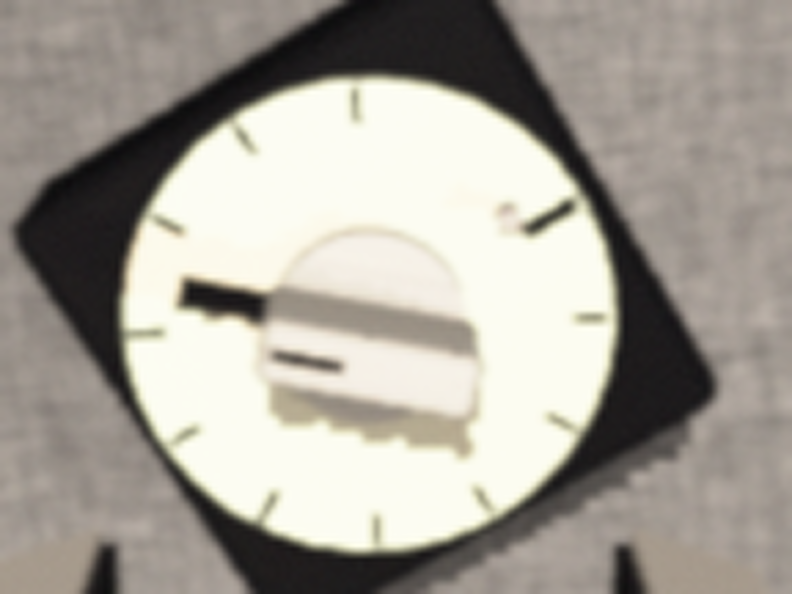

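```bash
python3 -c "
from h import *
c=load('w5'); f=lambda p,z: ray(c,(p[0]+.5)/5.5-.5+250,(p[1]+.5)/5.5-.5+180,z)[:2]
ax=np.array([527.9,-345.1])
print('top centre',f((373,371),65))
d=lambda v: np.degrees(np.arctan2(v[1],v[0]))
print('bar',d(f((270,325),65)-f((478,358),65)),d(f((270,385),65)-f((455,418),65)),d(f((272,355),65)-f((342,367),65)),'ptr',d(f((182,292),41)-ax))
print('zero',d(f((577,205),37)-ax),d(f((577,205),37)-f((525,232),37)),'pin',d(f((508,217),40)-ax),np.linalg.norm(f((508,217),40)-ax))
go(527.9,-345.1)"
```

```text
top centre [ 528.37937235 -346.46674252]
bar 164.10055698830803 162.86271397657384 163.31358431900287 ptr 164.44254699962136
zero 22.125117503758865 21.904989778524858 pin 30.873627432267327 29.365836245350874
pos [ 529.4 -329.2  212.4] rot [180.    -0.    83.53] gap 46.8 shares [-0.399  0.007 -0.   ]
```

>>> jog_arm --commands '[{"dx":-0.4,"dy":0,"dz":0,"ax":0,"ay":0,"az":1,"gripper":0.74},{"dx":0,"dy":0,"dz":0.4,"ax":0,"ay":0,"az":1,"gripper":0.74},{"dx":0,"dy":0,"dz":0.4,"ax":0,"ay":0,"az":1,"gripper":0.74},{"dx":0,"dy":0,"dz":0.4,"ax":0,"ay":0,"az":1,"gripper":0.74},{"dx":0,"dy":0,"dz":0.4,"ax":0,"ay":0,"az":1,"gripper":0.74},{"dx":0,"dy":0,"dz":0.4,"ax":0,"ay":0,"az":1,"gripper":0.74},{"dx":0,"dy":0,"dz":0,"ax":0,"ay":0,"az":1,"gripper":0.74},{"dx":0,"dy":0,"dz":0,"ax":0,"ay":0,"az":1,"gripper":0.74},{"dx":0,"dy":0,"dz":0,"ax":0,"ay":0,"az":1,"gripper":0.74},{"dx":0,"dy":0,"dz":0,"ax":0,"ay":0,"az":1,"gripper":0.74}]'

```text
clock: 22.45
eef_pos: [527.8, -345.1, 132.7]
eef_rot: [3.142, -0.0, -0.293]
wrist_force: [0.2, 0.5, -0.1]
finger_gap: 24.3
finger_force: 0.0
```

>>> jog_arm --commands '[{"dx":0,"dy":0,"dz":0,"ax":0,"ay":0,"az":0,"gripper":0.74},{"dx":0,"dy":0,"dz":0,"ax":0,"ay":0,"az":0,"gripper":0.74}]'

```text
clock: 22.7
eef_pos: [527.6, -345.6, 132.4]
eef_rot: [3.142, -0.0, -0.284]
wrist_force: [-0.1, -0.0, -0.6]
finger_gap: 24.6
finger_force: 0.0
```

```bash
python3 -c "
from h import *
go(528.1,-345.8,62)"
```

```text
pos [ 527.6 -345.6  132.4] rot [ 1.800e+02 -1.000e-02 -1.626e+01] gap 24.6 shares [0.012 0.002 1.761]
```

>>> jog_arm --commands '[{"dx":0.01,"dy":0,"dz":0.6,"ax":0,"ay":0,"az":0,"gripper":0.74},{"dx":0,"dy":0,"dz":0.5,"ax":0,"ay":0,"az":0,"gripper":0.74},{"dx":0,"dy":0,"dz":0.4,"ax":0,"ay":0,"az":0,"gripper":0.74},{"dx":0,"dy":0,"dz":0.2,"ax":0,"ay":0,"az":0,"gripper":0.74},{"dx":0,"dy":0,"dz":0,"ax":0,"ay":0,"az":0,"gripper":0.74},{"dx":0,"dy":0,"dz":0,"ax":0,"ay":0,"az":0,"gripper":1},{"dx":0,"dy":0,"dz":0,"ax":0,"ay":0,"az":0,"gripper":1},{"dx":0,"dy":0,"dz":0,"ax":0,"ay":0,"az":0,"gripper":1}]' --squeeze 20

```text
clock: 23.7
eef_pos: [528.3, -345.8, 65.0]
eef_rot: [-3.141, -0.001, -0.288]
wrist_force: [1.4, 5.6, 5.3]
finger_gap: 11.0
finger_force: 20.0
```

>>> jog_arm --commands '[{"dx":0,"dy":0,"dz":0,"ax":0,"ay":0,"az":-0.5,"gripper":1},{"dx":0,"dy":0,"dz":0,"ax":0,"ay":0,"az":-0.95,"gripper":1},{"dx":0,"dy":0,"dz":0,"ax":0,"ay":0,"az":-0.95,"gripper":1},{"dx":0,"dy":0,"dz":0,"ax":0,"ay":0,"az":-0.95,"gripper":1},{"dx":0,"dy":0,"dz":0,"ax":0,"ay":0,"az":-0.95,"gripper":1},{"dx":0,"dy":0,"dz":0,"ax":0,"ay":0,"az":-0.95,"gripper":1},{"dx":0,"dy":0,"dz":0,"ax":0,"ay":0,"az":-0.95,"gripper":1},{"dx":0,"dy":0,"dz":0,"ax":0,"ay":0,"az":-0.95,"gripper":1},{"dx":0,"dy":0,"dz":0,"ax":0,"ay":0,"az":-0.95,"gripper":1},{"dx":0,"dy":0,"dz":0,"ax":0,"ay":0,"az":-0.95,"gripper":1}]'

```text
clock: 24.95
eef_pos: [528.1, -345.4, 64.9]
eef_rot: [-3.141, -0.001, 1.297]
wrist_force: [-2.6, 8.3, 7.3]
finger_gap: 10.7
finger_force: 20.0
```

```bash
python3 -c "
from h import *
go(528.1,-345.8,62); s=manip.read_state(); print(s['moment'],s['wrist_force'],s['joints'])"
```

```text
pos [ 528.1 -345.4   64.9] rot [-1.7999e+02 -6.0000e-02  7.4310e+01] gap 10.7 shares [-0.01   0.004  0.073]
[ 1.62077871  0.35159112 -0.12570382] [-2.57514014  8.26348508  7.30361212] [-6.37610119e-01  6.39633447e-01  1.41604933e+00  1.06326367e-03
  1.08651203e+00 -3.64342466e-01]
```

>>> jog_arm --commands '[{"dx":0,"dy":0,"dz":0,"ax":0,"ay":0,"az":-1,"gripper":1},{"dx":0,"dy":0,"dz":0,"ax":0,"ay":0,"az":-1,"gripper":1},{"dx":0,"dy":0,"dz":0,"ax":0,"ay":0,"az":-1,"gripper":1},{"dx":0,"dy":0,"dz":0,"ax":0,"ay":0,"az":-1,"gripper":1},{"dx":0,"dy":0,"dz":0,"ax":0,"ay":0,"az":-1,"gripper":1},{"dx":0,"dy":0,"dz":0,"ax":0,"ay":0,"az":-1,"gripper":1},{"dx":0,"dy":0,"dz":0,"ax":0,"ay":0,"az":-1,"gripper":1},{"dx":0,"dy":0,"dz":0,"ax":0,"ay":0,"az":-1,"gripper":1},{"dx":0,"dy":0,"dz":0,"ax":0,"ay":0,"az":-1,"gripper":1},{"dx":0,"dy":0,"dz":0,"ax":0,"ay":0,"az":-1,"gripper":1}]'

```text
clock: 26.2
eef_pos: [527.6, -345.6, 64.9]
eef_rot: [3.141, -0.001, 3.042]
wrist_force: [-5.6, 7.2, 7.4]
finger_gap: 10.9
finger_force: 20.0
```

>>> jog_arm --commands '[{"dx":0,"dy":0,"dz":0,"ax":0,"ay":0,"az":0,"gripper":1},{"dx":0,"dy":0,"dz":0,"ax":0,"ay":0,"az":0,"gripper":0.74},{"dx":0,"dy":0,"dz":0,"ax":0,"ay":0,"az":0,"gripper":0.74},{"dx":0,"dy":0,"dz":-0.5,"ax":0,"ay":0,"az":0,"gripper":0.74},{"dx":0,"dy":0,"dz":-0.6,"ax":0,"ay":0,"az":0,"gripper":0.74},{"dx":0,"dy":0,"dz":0,"ax":0,"ay":0,"az":0,"gripper":0.74}]'

```text
clock: 26.95
eef_pos: [528.8, -346.9, 111.2]
eef_rot: [-3.139, 0.004, 3.037]
wrist_force: [-0.2, 0.3, 0.2]
finger_gap: 24.5
finger_force: 0.0
```

```bash
python3 -c "
from h import *
go(528.1,-345.8,62)"
```

```text
pos [ 528.8 -346.9  111.2] rot [-179.87    0.22  173.98] gap 24.5 shares [0.024 0.028 1.229]
```

>>> jog_arm --commands '[{"dx":0,"dy":0,"dz":0,"ax":0,"ay":0,"az":1,"gripper":0.74},{"dx":0,"dy":0,"dz":0,"ax":0,"ay":0,"az":1,"gripper":0.74},{"dx":0,"dy":0,"dz":0,"ax":0,"ay":0,"az":1,"gripper":0.74},{"dx":0,"dy":0,"dz":0,"ax":0,"ay":0,"az":1,"gripper":0.74},{"dx":0,"dy":0,"dz":0,"ax":0,"ay":0,"az":1,"gripper":0.74},{"dx":0,"dy":0,"dz":0,"ax":0,"ay":0,"az":1,"gripper":0.74},{"dx":0,"dy":0,"dz":0,"ax":0,"ay":0,"az":1,"gripper":0.74},{"dx":0,"dy":0,"dz":0,"ax":0,"ay":0,"az":1,"gripper":0.74},{"dx":0,"dy":0,"dz":0,"ax":0,"ay":0,"az":1,"gripper":0.74}]'

```text
clock: 28.08
eef_pos: [527.7, -346.1, 107.8]
eef_rot: [-3.141, -0.0, 1.46]
wrist_force: [-0.0, 0.1, 0.2]
finger_gap: 24.2
finger_force: 0.0
```

>>> jog_arm --commands '[{"dx":0,"dy":0,"dz":0,"ax":0,"ay":0,"az":1,"gripper":0.74},{"dx":0,"dy":0,"dz":0,"ax":0,"ay":0,"az":1,"gripper":0.74},{"dx":0,"dy":0,"dz":0,"ax":0,"ay":0,"az":1,"gripper":0.74},{"dx":0,"dy":0,"dz":0,"ax":0,"ay":0,"az":1,"gripper":0.74},{"dx":0,"dy":0,"dz":0,"ax":0,"ay":0,"az":1,"gripper":0.74},{"dx":0,"dy":0,"dz":0,"ax":0,"ay":0,"az":1,"gripper":0.74},{"dx":0,"dy":0,"dz":0,"ax":0,"ay":0,"az":1,"gripper":0.74},{"dx":0,"dy":0,"dz":0,"ax":0,"ay":0,"az":1,"gripper":0.74},{"dx":0,"dy":0,"dz":0,"ax":0,"ay":0,"az":1,"gripper":0.74},{"dx":0,"dy":0,"dz":0,"ax":0,"ay":0,"az":0,"gripper":0.74}]'

```text
clock: 29.32
eef_pos: [527.7, -346.1, 107.9]
eef_rot: [-3.141, 0.001, -0.104]
wrist_force: [0.8, 1.0, 0.2]
finger_gap: 24.4
finger_force: 0.0
```

```bash
python3 -c "
from h import *
go(528.1,-345.8,63)"
```

```text
pos [ 527.7 -346.1  107.9] rot [-1.7998e+02  3.0000e-02 -5.9600e+00] gap 24.4 shares [ 0.01  -0.007  1.122]
```

Descend, grip, and turn the first 24° toward the stop (about 28° expected).

>>> jog_arm --commands '[{"dx":0.01,"dy":0,"dz":0.6,"ax":0,"ay":0,"az":0,"gripper":0.74},{"dx":0,"dy":0,"dz":0.5,"ax":0,"ay":0,"az":0,"gripper":0.74},{"dx":0,"dy":0,"dz":0,"ax":0,"ay":0,"az":0,"gripper":0.74},{"dx":0,"dy":0,"dz":0,"ax":0,"ay":0,"az":0,"gripper":1},{"dx":0,"dy":0,"dz":0,"ax":0,"ay":0,"az":0,"gripper":1},{"dx":0,"dy":0,"dz":0,"ax":0,"ay":0,"az":0,"gripper":1},{"dx":0,"dy":0,"dz":0,"ax":0,"ay":0,"az":-0.8,"gripper":1},{"dx":0,"dy":0,"dz":0,"ax":0,"ay":0,"az":-0.8,"gripper":1},{"dx":0,"dy":0,"dz":0,"ax":0,"ay":0,"az":-0.8,"gripper":1},{"dx":0,"dy":0,"dz":0,"ax":0,"ay":0,"az":0,"gripper":1}]'

```text
clock: 30.58
eef_pos: [528.7, -345.5, 65.1]
eef_rot: [-3.141, -0.001, 0.317]
wrist_force: [-1.3, 6.7, 4.3]
finger_gap: 10.9
finger_force: 20.0
```

```bash
python3 -c "
from h import *
go(528.1,-345.8,63); s=manip.read_state(); print(s['moment'],s['wrist_force'],s['effort'][5])"
```

```text
pos [ 528.7 -345.5   65.1] rot [-1.7997e+02 -5.0000e-02  1.8140e+01] gap 10.9 shares [-0.017  0.003  0.053]
[1.32139711 0.07489119 0.03233763] [-1.25219257  6.73266861  4.26219344] -1.1950065940618515
```

>>> jog_arm --commands '[{"dx":0,"dy":0,"dz":0,"ax":0,"ay":0,"az":-0.3,"gripper":1},{"dx":0,"dy":0,"dz":0,"ax":0,"ay":0,"az":0,"gripper":1}]'

```text
clock: 30.82
eef_pos: [528.7, -345.4, 65.1]
eef_rot: [-3.141, -0.001, 0.368]
wrist_force: [-0.3, 6.8, 4.7]
finger_gap: 10.8
finger_force: 20.0
```

```bash
python3 -c "
from h import *
go(528.1,-345.8,63); s=manip.read_state(); print(s['moment'],s['wrist_force'],s['effort'][5])"
```

```text
pos [ 528.7 -345.4   65.1] rot [-1.7997e+02 -5.0000e-02  2.1070e+01] gap 10.8 shares [-0.017  0.003  0.053]
[1.49599807 0.05180798 0.02411612] [-0.26517858  6.77724596  4.6501691 ] -0.41241204366087914
```

>>> jog_arm --commands '[{"dx":0,"dy":0,"dz":0,"ax":0,"ay":0,"az":-0.25,"gripper":1},{"dx":0,"dy":0,"dz":0,"ax":0,"ay":0,"az":0,"gripper":1}]'

```text
clock: 31.08
eef_pos: [528.7, -345.4, 65.1]
eef_rot: [-3.141, -0.001, 0.411]
wrist_force: [-0.8, 8.0, 4.3]
finger_gap: 10.6
finger_force: 20.0
```

```bash
python3 -c "
from h import *
go(528.1,-345.8,63); s=manip.read_state(); print(s['moment'],s['wrist_force'],s['effort'][5])"
```

```text
pos [ 528.7 -345.4   65.1] rot [-1.7996e+02 -5.0000e-02  2.3560e+01] gap 10.6 shares [-0.017  0.003  0.053]
[1.44893908 0.09408945 0.07181156] [-0.82602468  7.99264127  4.29020535] -0.3380921948701143
```

>>> jog_arm --commands '[{"dx":0,"dy":0,"dz":0,"ax":0,"ay":0,"az":-0.25,"gripper":1},{"dx":0,"dy":0,"dz":0,"ax":0,"ay":0,"az":0,"gripper":1}]'

```text
clock: 31.32
eef_pos: [528.7, -345.4, 65.1]
eef_rot: [-3.141, -0.001, 0.454]
wrist_force: [-0.3, 7.4, 4.2]
finger_gap: 10.6
finger_force: 20.1
```

```bash
python3 -c "
from h import *
go(528.1,-345.8,63); s=manip.read_state(); print(s['moment'],s['wrist_force'],s['effort'][5])"
```

```text
pos [ 528.7 -345.4   65.1] rot [-1.7996e+02 -6.0000e-02  2.6030e+01] gap 10.6 shares [-0.017  0.002  0.053]
[ 1.48199442  0.09420435 -0.26656577] [-0.29092457  7.44786107  4.19411863] -0.6434288620948792
```

>>> jog_arm --commands '[{"dx":0,"dy":0,"dz":0,"ax":0,"ay":0,"az":-0.25,"gripper":1},{"dx":0,"dy":0,"dz":0,"ax":0,"ay":0,"az":0,"gripper":1}]'

```text
clock: 31.58
eef_pos: [528.7, -345.4, 65.1]
eef_rot: [-3.141, -0.001, 0.498]
wrist_force: [0.0, 8.1, 4.4]
finger_gap: 11.1
finger_force: 21.0
```

```bash
python3 -c "
from h import *
go(528.1,-345.8,63); s=manip.read_state(); print(s['moment'],s['wrist_force'],s['effort'][5])"
```

```text
pos [ 528.7 -345.4   65.1] rot [-1.7996e+02 -7.0000e-02  2.8520e+01] gap 11.1 shares [-0.017  0.002  0.053]
[ 1.54593843  0.06129548 -0.46284667] [0.02617139 8.08637277 4.36281392] -0.8177641779184341
```

The moment jumped, so the knob is on the stop. Release, raise and check.

>>> jog_arm --commands '[{"dx":0,"dy":0,"dz":0,"ax":0,"ay":0,"az":0,"gripper":0.74},{"dx":0,"dy":0,"dz":0,"ax":0,"ay":0,"az":0,"gripper":0.74},{"dx":0,"dy":0,"dz":-0.5,"ax":0,"ay":0,"az":0,"gripper":0.74},{"dx":0,"dy":0,"dz":-1,"ax":0,"ay":0,"az":0,"gripper":0.74},{"dx":0,"dy":0,"dz":-1,"ax":0,"ay":0,"az":0,"gripper":0.74},{"dx":0,"dy":0,"dz":-1,"ax":0,"ay":0,"az":0,"gripper":0.74},{"dx":-0.5,"dy":0,"dz":-0.5,"ax":0,"ay":0,"az":0,"gripper":0.74},{"dx":0,"dy":0,"dz":0,"ax":0,"ay":0,"az":0,"gripper":0.74},{"dx":0,"dy":0,"dz":0,"ax":0,"ay":0,"az":0,"gripper":0.74}]'

```text
clock: 32.7
eef_pos: [510.1, -355.7, 222.8]
eef_rot: [-3.14, 0.001, 0.496]
wrist_force: [0.9, 0.3, -1.1]
finger_gap: 24.6
finger_force: 0.0
```

```bash
python3 -c "
from h import *
c=snap('wrist','w6'); t=snap('top','top2')
p=proj(c,[528,-345.5,45]); print(p); u,v=int(p[0]),int(p[1])
a=cv2.resize(c['image'][max(v-54,0):v+54,u-70:u+70],(700,540),interpolation=cv2.INTER_CUBIC); cv2.imwrite('pics/w6c.png',a[:,:,::-1])
b=cv2.resize(t['image'][250:360,205:355],(795,583),interpolation=cv2.INTER_CUBIC); cv2.imwrite('pics/top2c.png',b[:,:,::-1])
print(np.abs(load('top0')['image'].astype(int)-t['image'])[170:200,380:420].max())"
```

```text
[315.17482714 198.32306989]
6
```

View pics/w6c.png

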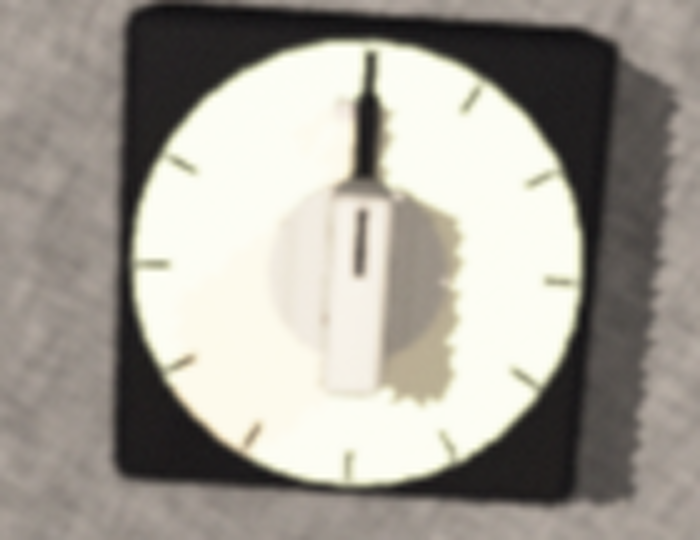

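View pics/top2c.png

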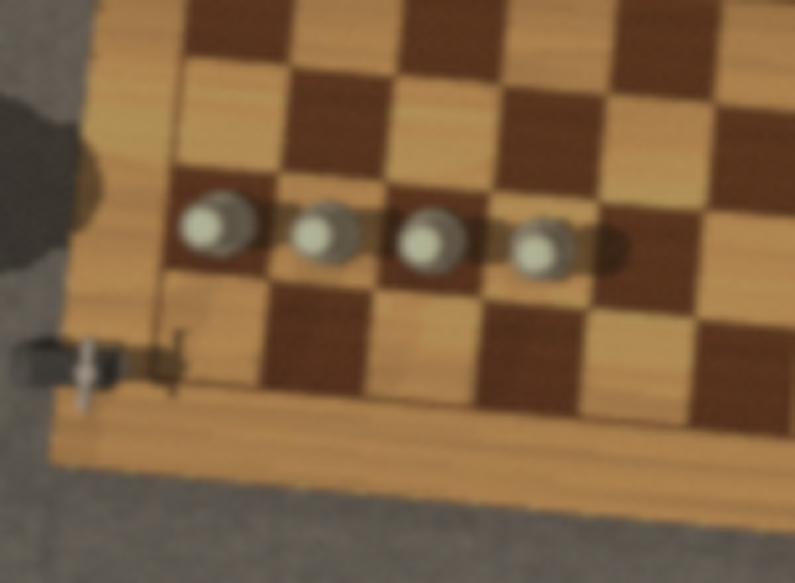

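The pointer is on the wide zero mark against the pin. All four pawns are inside squares 1–4, and the king is unmoved.

```bash
python3 -c "
from h import *
print(job.sign_off())"
```

```text
the job is handed in; nothing more can be done
None
```

The job is handed in: all four white pawns found stand upright in squares 1–4 of the pawn row, the reset knob is against its zero stop, and neither the red king nor the blue vase was disturbed.

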